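# Clamp the cassette holder with the trigger clamp

### The arm

A 6-joint arm with a two-finger parallel gripper is mounted at the origin on the work surface. World frame = base frame: x ahead of the robot, y to its left, z up, the work surface at z = 0. Lengths are in m, angles in degrees, forces in N, time in s.
With the tool pointing down it reaches from about 0.25 to 0.725 m from the base axis. Payload 9.7 kg.
Tool frame: the origin (TCP) lies at the very end of the fingers, on their centre line; the grasp point (between the pads) lies grasp_offset behind it (grasp_offset is the distance from the TCP to the grasp point, in m); z points along the fingers, y is the line along which they close (so a half turn about z gives the same grasp; the last joint's range is limited). The gripper opens to 85 mm and grips with 20 to 120 N. Pads are 22 mm wide; open, the fingers measure 114 mm over their backs; the gripper's body (76 mm by 85 mm) begins 54 mm behind the grasp point. The pads swing forward as they close: fully open they stand 13 mm farther back than shut.
Start: joints at [64.515, 4.979, 10.078, 95.1, 0, 90], TCP at [0.237, 0.496, 0.206] pointing down, gripper open.
Joint ranges: [-179.16, 179.16], [-48.56, 103.87], [-65.8, 70.77], [-126.05, 130.52], [-82.76, 87.17], [-180, 180]. Speed limits (degrees/s): [127.2, 127.2, 147.25, 180, 180, 180].

### API

Orientations are given as [roll, pitch, yaw] about the fixed x, y, z axes, in that order (R = Rz(yaw) Ry(pitch) Rx(roll)).
In Python, from workcell import get_obs, camera, calibration, job_done, recognise, cut_out, mark_of, grasp_offset gives the robot as it stands.
- The arm moves only by the tool servo_tool, never from a script. Its argument "moves" is a list of rows, each a list of 3 entries, a list of its own where there are three numbers: the turn, a rotation vector about the tool's x, y, z in degrees, then the shift along the tool's x, y, z in m, then the opening in per cent of the stroke, from 0 (shut) to 100 (fully open). In form: [[[ax, ay, az], [x, y, z], claw], ...]. A call has 1 to 12 rows; each row shifts and turns the commanded pose from where the row before left it, along the tool's axes as they then stand; what a row does not reach is not made up. A row lasts 1/10 s, in which the tool goes at most 50 mm and 8.59 degrees, less where a joint would pass 70% of its speed; a pose out of reach is approached as far as the arm can. A call is refused whole if a number of a shift passes 0.05 or a number of a turn 8.59, either way. A call with a gripper value outside its range is refused whole. The fingers move at their own pace and stop on an object; "force" is the grip in N (left out, the last holds). Time passes only in rows, so rows that do not move let the fingers close. It gives the time, the measured TCP pose, the force, the opening and the grip force at its end, in the units of the state.
- get_obs(): the state, without advancing time (a new reading comes with each control period).
- camera(name): name is "scene" or "top" or "wrist"; returns (picture, depth): 420x560x3 uint8, red, green, blue; 420x560 float32, m along the optical axis (not along the pixel's ray), 0 where there is no reading.
- calibration(name): a dict with "camera_matrix" (3x3 intrinsics, pixels), "R" (3x3) and "t" (3): a world point X has camera coordinates R X + t. Camera axes: x right, y down, z forward; pixel columns grow to the right and rows downward; lengths in m; the calibration is good to about 2 mm. A picture is of the moment at which its call begins: read the wrist's pose just before it. calibration takes no time and is no camera call; for the wrist camera it gives the pose at the moment of the call.
- job_done(): hands the job in; it is judged then, once.
Trained networks look in the newest picture that a camera, given by its name, has taken for a name from the list of things; names that differ only in an ending like _2 or _b are one class to them, and where a whole thing is asked for, a point or a joint stands for the part that bears it (a point fixed in the world has none). Each returns a list of dicts, best first, with "score" (0 to 1); they miss things now and then, are a little off and sometimes report something else, mostly with a low value. They report only what shows in the picture. A call takes as long as a camera call. They do not tell look-alikes from the thing itself.
- recognise(name, camera): "xyz" ([x, y, z] in m, in the coordinates of the camera as it stood for that picture, good to about 4 mm: the middle of the surface that is visible of it).
- cut_out(name, camera): "mask" (420x560 bool, what is visible of it).
- mark_of(name, camera): "xyz" ([x, y, z] in m, in the coordinates of the camera as it stood for that picture, good to about 4 mm: a listed point, or the origin of a listed thing).
The state is a dict: "time": time; "q": joint angles; "qd": joint speeds; "joint_efforts": joint torques, N m; "ee_pos": TCP position; "tcp_rot": TCP orientation; "wrist_force": force on the tool from outside, world axes, zero at the start; "torque": the same for the moment, N m; "opening": finger opening in m; "grasp_force": force on a finger pad.
Only numpy, scipy, OpenCV 4.12 (cv2) and the standard library are available. Lean on these libraries where they do the work, as an engineer would, in place of code of your own. Each camera call takes 0.05 s, during which the arm holds its last target. There are 200 camera calls.

### The job

Two trigger clamps stand on the lab bench; one has the aluminium cassette holder lying loose between its jaws, the other is empty. Squeeze and let go the blue trigger of the clamp with the cassette holder, again and again, until its sliding jaw has pushed the holder home against the fixed jaw and grips it firmly with the blue pad pressed well in; then let go of the trigger. Leave the empty clamp's trigger alone.

Things in the scene. Friction and masses are not known exactly. Their poses are not given: they have to be found in the camera images.
- grip (a point): Hand grip of the clamp that holds the part; x level from grip to fixed jaw, z up. Point: 140 mm above the bench, mid-way between rear face of the black fixed handle (18 thick, 34 wide, top at 158; x -17 mm) and the front face of the trigger's blue roll (46 wide) when squeezed (x +17; at rest +31). Only the trigger moves, to -x. Width along x: 48 mm at rest, 34 squeezed.
- trigger (a joint): Blue trigger of that clamp, rad: 0 at rest, 0.31 fully squeezed (10 to 20 N at its roll, 30 N of grip is ample); sprung back when let go. Each full squeeze moves the sliding jaw on by about 6 mm (the first by 3 to 10), and it stays; it starts 14 to 26 mm short of gripping. Once the pad is pressed right in, the trigger stops part-way; more squeezing does no harm.
- pad (a joint): Sprung blue pad (52 x 50 mm, 8 thick) on that clamp's sliding jaw, m: 0 free, 0.008 pressed right in (0.9 N per mm). It goes in only when the jaw pushes on the holder; merely shoving the loose holder along presses it in by 3 mm or so.
- cassette_mid (a point): Centre of the cassette holder: loose aluminium block 60 (along the clamp) x 56 x 50 mm with three black rollers on top, 0.2 to 0.4 kg, on the clamp's 12 mm base plate between the jaws; z up. Home against the fixed jaw, it is 212 mm along the grip's x from the grip point and 103 mm lower; it starts 5 to 10 mm short of that.
- spare_trigger (a joint): Trigger lever of the other, empty clamp of the same make, about 190 mm nearer or farther from the robot, rad: 0 at rest. To be left alone. On both clamps the grey cheeks under the hand grip reach 99 mm above the bench, the jaws 78 mm.
There are look-alikes about, which are no part of the job. What is shaped like the part that bears cassette_mid but orange or purple is not meant.

How it is judged (in metres and radians):
On the way, in this order (a step that is already met when the one before it is completed fails the run):
1. the trigger is squeezed home while the jaw is still short of gripping (value of joint trigger above 0.22 rad and value of joint pad below 0.004 m), for 0.02 s.
2. the trigger is let go (value of joint trigger below 0.08 rad), for 0.05 s.
3. the pad is pressed in by a later squeeze (value of joint pad above 0.004 m), for 0.1 s.
At the end, for the whole second after the job is handed in: The cassette holder stands upright (within 7 degrees) on the base plate, home against the fixed jaw (within 4 mm), the sliding jaw's pad stays pressed in by more than 4 mm, and the trigger is let go (below 0.1 rad) (value of joint pad above 0.004 m and x of cassette_mid in the frame of grip above 0.208 m and z of cassette_mid in the frame of grip below -0.095 m and angle between cassette_mid's own z axis and vertical below 0.12 rad and value of joint trigger below 0.1 rad); the robot touches nothing.
It fails at once if the empty clamp's trigger is squeezed (value of joint spare_trigger above 0.1 rad).
It also fails if it takes over 51 s, if anything falls off the work surface, if the arm or the gripper's body presses on something with over 40 N, if the wrist force passes 120 N, or if a joint passes its speed limit or range.

## Working session

There is one attempt and no reset: what is moved stays moved. The work goes in short steps, Python scripts to look and compute and a tool call to move; the robot and the scene stay as the last step left them, time stands still between calls to the robot, and variables do not carry over. Pictures are saved under pics/ and viewed, at most 10 in all, crops included, and the job is handed in when it is done.

Besides the shell and the picture viewer there is one more tool, called after ">>>" as name([rows], argument=value, ...), one row to a line, values as JSON. servo_tool: Moves the arm, as the interface text tells. Its arguments: {"type":"object","properties":{"moves":{"type":"array"},"force":{"type":"number"}},"required":["moves"]}

```bash
mkdir -p pics; cat > h.py <<'E'
import numpy as np, cv2
from workcell import *
def world(cam,p):
    c=calibration(cam); return np.array(c["R"]).T@(np.array(p)-np.array(c["t"]))
def cloud(cam,depth):
    c=calibration(cam); K=np.array(c["camera_matrix"]); v,u=np.mgrid[:420,:560]
    P=np.stack([(u-K[0,2])/K[0,0]*depth,(v-K[1,2])/K[1,1]*depth,depth],-1)
    return (P-np.array(c["t"]))@np.array(c["R"])
def pix(cam,X):
    c=calibration(cam); p=np.array(c["camera_matrix"])@(np.array(c["R"])@X+np.array(c["t"])); return (p[:2]/p[2]).round()
E
python3 - <<'E'
from h import *
np.set_printoptions(precision=4,suppress=True)
print(grasp_offset if not callable(grasp_offset) else grasp_offset()); print(get_obs())
ims=[]
for n in ["scene","top"]:
    im,d=camera(n); ims.append(im); np.savez(n,im=im,d=d)
    for t in ["grip","cassette_mid"]:
        for r in mark_of(t,n): w=world(n,r["xyz"]); print(n,t,r["score"],w,pix(n,w))
    for t in ["trigger","pad"]:
        for r in recognise(t,n): w=world(n,r["xyz"]); print(n,"rec",t,r["score"],w,pix(n,w))
cv2.imwrite("pics/a.png",ims[0][...,::-1]);cv2.imwrite("pics/b.png",ims[1][...,::-1])
E
```

```text
0.0187
{'time': 0.0, 'q': array([64.5155,  5.0099, 10.0331, 95.1002,  0.0002, 90.0025]), 'qd': array([ 0.0332, -0.0627,  0.0438, -0.0376, -0.0439, -0.0423]), 'joint_efforts': array([  0.0041, -52.0397,  46.4795,   0.0167,   0.0002,  -0.    ]), 'ee_pos': array([0.2365, 0.4962, 0.2053]), 'tcp_rot': array([-179.923 ,   -0.0002,  154.513 ]), 'wrist_force': array([ 0.127 , -0.4159, -0.8527]), 'torque': array([-0.0146,  0.0104, -0.0023]), 'grasp_force': 0.0, 'opening': 0.0852103846286169}
scene grip 0.58 [ 0.4705 -0.0348  0.1383] [267. 172.]
scene cassette_mid 0.69 [0.4776 0.1653 0.0324] [337. 291.]
scene cassette_mid 0.69 [0.3036 0.1754 0.0218] [416. 249.]
scene cassette_mid 0.57 [0.5995 0.203  0.0219] [288. 355.]
scene rec trigger 0.8 [ 0.4711 -0.009   0.1328] [276. 183.]
scene rec pad 0.72 [0.4784 0.1307 0.0582] [323. 267.]
top grip 0.95 [ 0.4748 -0.029   0.1378] [300. 216.]
top cassette_mid 0.96 [0.4761 0.1689 0.0352] [213. 229.]
top cassette_mid 0.95 [0.598  0.2047 0.0288] [197. 181.]
top cassette_mid 0.71 [0.3084 0.1764 0.024 ] [212. 303.]
top rec trigger 0.59 [ 0.4704 -0.0128  0.1447] [292. 218.]
top rec pad 0.5 [0.4709 0.1252 0.0684] [230. 228.]
```

View pics/a.png

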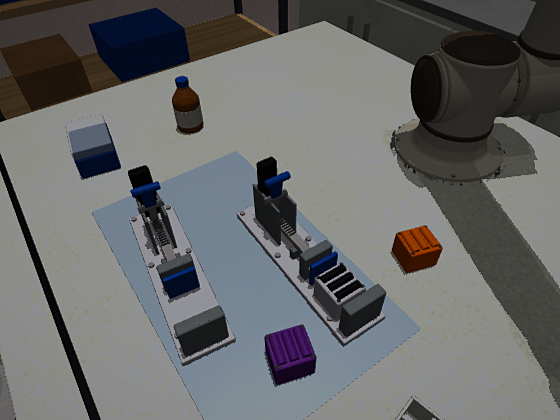

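View pics/b.png

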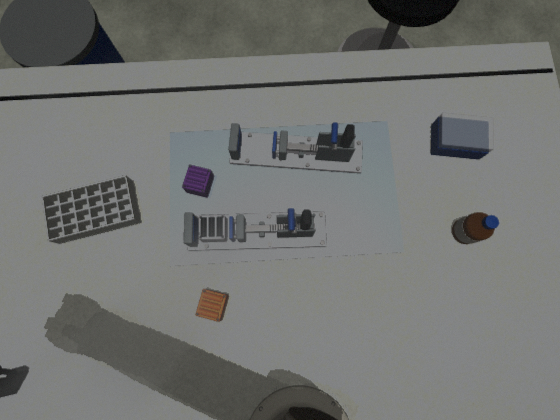

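The pictures show the loaded clamp with its handle at scene (267,172) / top (303,217) and the silver holder at scene (337,291) / top (213,229). Look-alikes:
- the empty clamp, trigger at scene (145,190) / top (335,133)
- the orange block at scene (416,249)
- the purple block at scene (288,355)

I choose the loaded clamp at x≈0.47. Next I refine its pose from depth and check a crop.

```bash
python3 - <<'E'
from h import *
np.set_printoptions(precision=4,suppress=True)
for n in ["scene","top"]:
    f=np.load(n+".npz"); im,d=f["im"],f["d"]; P=cloud(n,d)
    ok=(d>0)&(abs(P[...,0]-.475)<.06)&(P[...,1]>-.12)&(P[...,1]<.28)
    hsv=cv2.cvtColor(im,cv2.COLOR_RGB2HSV)
    blue=(hsv[...,0]>100)&(hsv[...,0]<130)&(hsv[...,1]>150)
    def st(l,m):
        Q=P[m]; 
        if len(Q)>5: print(n,l,len(Q),"med",np.median(Q,0),"lo",np.percentile(Q,3,0),"hi",np.percentile(Q,97,0))
        return Q
    z=P[...,2]
    st("handle",ok&(z>.145)&~blue&(P[...,1]<.0)); st("roll",ok&blue&(z>.11)); st("pad",ok&blue&(z<.1))
    st("jaws",ok&(z>.068)&(z<.086)&(P[...,1]>.06)&(P[...,1]<.15)); st("fixed",ok&(z>.068)&(z<.086)&(P[...,1]>.18))
    Q=st("plate",ok&(z>.007)&(z<.017)); print(cv2.minAreaRect(Q[:,:2].astype(np.float32)*1000))
im=np.load("scene.npz")["im"]; c=cv2.resize(im[140:350,220:400],None,fx=2.8,fy=2.8,interpolation=cv2.INTER_CUBIC)
cv2.imwrite("pics/c.png",c[...,::-1])
E
```

```text
scene handle 211 med [ 0.4703 -0.0357  0.1548] lo [ 0.4537 -0.0473  0.1458] hi [ 0.4845 -0.0309  0.1583]
scene roll 334 med [ 0.4726 -0.0074  0.1411] lo [ 0.4503 -0.0356  0.1122] hi [ 0.4915 -0.0024  0.1466]
scene pad 457 med [0.4781 0.1274 0.0604] lo [0.4509 0.112  0.0286] hi [0.499  0.1727 0.07  ]
scene jaws 398 med [0.4741 0.1076 0.0708] lo [0.4481 0.096  0.0681] hi [0.4984 0.131  0.0729]
scene fixed 689 med [0.4793 0.2201 0.077 ] lo [0.4453 0.1896 0.0686] hi [0.5102 0.2288 0.0791]
scene plate 2695 med [0.5005 0.0582 0.0114] lo [ 0.434  -0.0846  0.0084] hi [0.5161 0.2321 0.0157]
((471.9444274902344, 68.623291015625), (331.4478759765625, 86.13813781738281), 88.08383178710938)
top handle 225 med [ 0.4683 -0.0361  0.1553] lo [ 0.45   -0.0496  0.1452] hi [ 0.4885 -0.0054  0.1596]
top jaws 269 med [0.4727 0.1063 0.0712] lo [0.4485 0.0944 0.0682] hi [0.4978 0.1475 0.0745]
top fixed 334 med [0.4759 0.2152 0.0773] lo [0.4436 0.1836 0.0686] hi [0.5088 0.2265 0.0803]
top plate 2191 med [0.4493 0.0447 0.0123] lo [ 0.4293 -0.0923  0.009 ] hi [0.5129 0.2071 0.0157]
((472.3340759277344, 62.47997283935547), (338.0511779785156, 85.46549224853516), 88.35851287841797)
```

View pics/c.png

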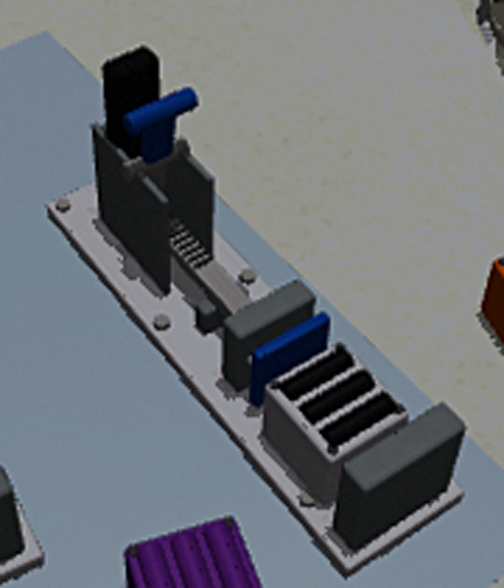

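The crop confirms the choice: a silver holder with three black rollers between the jaws, and the blue roll and black handle at the back of the same clamp. The grip is near (0.470, -0.032, 0.140) with its x axis at yaw 88.2°. First I test which way the wrist turns.

>>> servo_tool([
  [[0, 0, -8], [0, 0, -0.01], 100],
  [[0, 0, -8], [0, 0, -0.01], 100],
  [[0, 0, -7.7], [0, 0, 0], 100],
  [[0, 0, 0], [0, 0, 0], 100],
])

```text
time: 0.9
ee_pos: [0.2367, 0.4966, 0.2263]
tcp_rot: [180.0, 0.0, 178.3]
wrist_force: [0.7, -0.4, -0.3]
opening: 0.0857
grasp_force: 0.0
```

```bash
python3 -c "
from h import *
o=get_obs();print(o['q'],o['tcp_rot'],o['ee_pos'],o['time'])"
```

```text
[6.45173775e+01 5.47464969e+00 1.28803582e+01 9.73778381e+01
 2.14246495e-04 6.61866022e+01] [1.79974416e+02 1.10568908e-02 1.78330773e+02] [0.23668118 0.49660267 0.22625305] 0.9
```

>>> servo_tool([
  [[0, 0, 0], [-0.0207, -0.0435, 0], 100],
  [[0, 0, 0], [-0.0207, -0.0435, 0], 100],
  [[0, 0, 0], [-0.0207, -0.0435, 0], 100],
  [[0, 0, 0], [-0.0207, -0.0435, 0], 100],
  [[0, 0, 0], [-0.0207, -0.0435, 0], 100],
  [[0, 0, 0], [-0.0207, -0.0435, 0], 100],
  [[0, 0, 0], [-0.0207, -0.0435, 0], 100],
  [[0, 0, 0], [-0.0207, -0.0435, 0], 100],
  [[0, 0, 0], [-0.0207, -0.0435, 0], 100],
  [[0, 0, 0], [-0.0207, -0.0435, 0], 100],
  [[0, 0, 0], [-0.0207, -0.0435, 0], 100],
  [[0, 0, 0], [-0.0207, -0.0435, 0], 100],
])

```text
time: 2.1
ee_pos: [0.469, -0.0351, 0.226]
tcp_rot: [180.0, 0.0, 177.9]
wrist_force: [1.2, 1.6, 0.0]
opening: 0.0853
grasp_force: 0.0
```

>>> servo_tool([
  [[0, 0, 0], [0, 0, 0], 100],
  [[0, 0, 0], [0, 0, 0], 100],
])

```text
time: 2.3
ee_pos: [0.4686, -0.0339, 0.2255]
tcp_rot: [180.0, -0.1, 177.9]
wrist_force: [-0.2, 0.8, 0.4]
opening: 0.0857
grasp_force: 0.0
```

```bash
python3 - <<'E'
from h import *
np.set_printoptions(precision=4,suppress=True)
o=get_obs(); print(o['q'],o['tcp_rot'],o['ee_pos'],o['time'])
im,d=camera("wrist"); P=cloud("wrist",d)
hsv=cv2.cvtColor(im,cv2.COLOR_RGB2HSV); blue=(hsv[...,0]>100)&(hsv[...,0]<130)&(hsv[...,1]>150)
ok=(d>0)&(abs(P[...,0]-.47)<.045)&(abs(P[...,1]+.03)<.05)&(P[...,2]>.12)&(P[...,2]<.17)
for m in (ok&blue,ok&~blue):
    if m.sum()>5: print(m.sum(),np.median(P[m],0),np.percentile(P[m],2,0),np.percentile(P[m],98,0))
for r in mark_of("grip","wrist"): print(r["score"],world("wrist",r["xyz"]))
cv2.imwrite("pics/d.png",im[...,::-1])
E
```

```text
[-4.144  -5.4173  1.8973 97.3805  0.0136 -2.023 ] [179.9841  -0.0654 177.879 ] [ 0.4686 -0.0339  0.2255] 2.3
885 [ 0.4661 -0.0081  0.1471] [ 0.446  -0.0142  0.1225] [ 0.4894 -0.0013  0.149 ]
1139 [ 0.4635 -0.038   0.1587] [ 0.4505 -0.0472  0.1255] [ 0.4833 -0.0013  0.1608]
0.93 [ 0.4678 -0.0305  0.1418]
```

View pics/d.png

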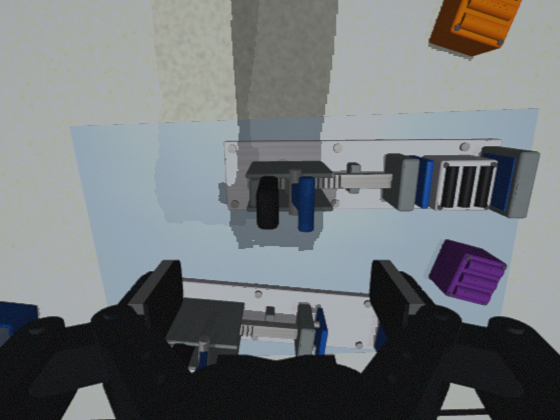

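The wrist view shows the handle at (268,203) and the roll at (306,204), between the fingers' lines; the grip y is about -0.0315. I descend and squeeze once.

>>> servo_tool([
  [[0, 0, 0], [0, 0.0024, 0.02], 100],
  [[0, 0, 0], [0, 0, 0.03], 100],
  [[0, 0, 0], [0, 0, 0.03], 100],
  [[0, 0, 0], [0, 0, 0.027], 100],
  [[0, 0, 0], [0, 0, 0], 100],
  [[0, 0, 0], [0, 0, 0], 100],
], force=30)

```text
time: 3.0
ee_pos: [0.4685, -0.0296, 0.1199]
tcp_rot: [180.0, 0.0, 178.3]
wrist_force: [0.8, 0.6, 1.0]
opening: 0.0854
grasp_force: 0.0
```

>>> servo_tool([
  [[0, 0, 0], [0, 0, 0], 25],
  [[0, 0, 0], [0, 0, 0], 25],
  [[0, 0, 0], [0, 0, 0], 25],
  [[0, 0, 0], [0, 0, 0], 25],
  [[0, 0, 0], [0, 0, 0], 25],
  [[0, 0, 0], [0, 0, 0], 25],
  [[0, 0, 0], [0, 0, 0], 25],
  [[0, 0, 0], [0, 0, 0], 25],
], force=30)

```text
time: 3.8
ee_pos: [0.469, -0.0386, 0.121]
tcp_rot: [-179.0, 0.1, 177.9]
wrist_force: [-4.5, -45.4, 11.4]
opening: 0.0218
grasp_force: 23.0
```

The opening of 22 mm is less than the expected 34 mm, and the arm is pulled 45 N. I look before going on.

```bash
python3 - <<'E'
from h import *
np.set_printoptions(precision=4,suppress=True)
o=get_obs(); print(o['torque'],o['wrist_force'],o['q'])
a,d=camera("scene"); b,d2=camera("wrist")
A=cv2.resize(a[110:260,200:340],(400,428),interpolation=cv2.INTER_CUBIC); B=cv2.resize(b[60:420,100:460],(400,400))
c=np.zeros((428,800,3),np.uint8); c[:,:400]=A; c[:400,400:]=B
cv2.imwrite("pics/e.png",c[...,::-1])
E
```

```text
[-9.4488  0.9796  0.0007] [ -4.5074 -45.3826  11.3754] [ -4.0661  -6.9554 -11.0936  85.6819  -0.9744  -1.9483]
```

View pics/e.png

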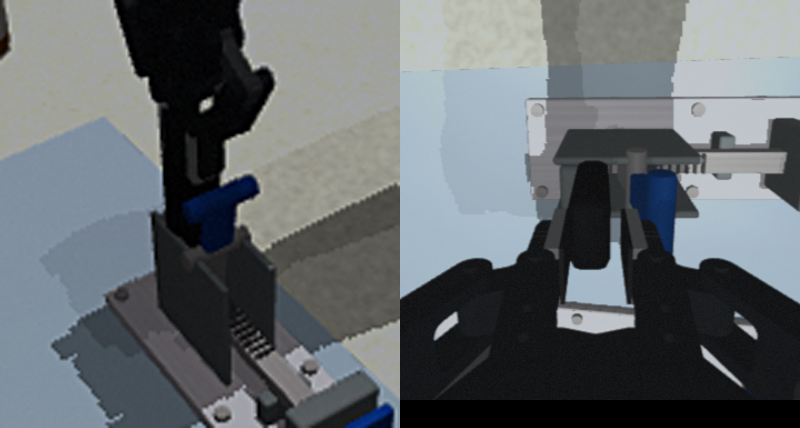

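The view shows the front finger between handle (590,215) and roll (655,205): it went over the roll, so it must be lower when closing. I back out upward with the fingers barely opened.

>>> servo_tool([
  [[0, 0, 0], [0, -0.007, 0], 27],
  [[0, 0, 0], [0, 0, 0], 27],
  [[0, 0, 0], [0, 0, -0.02], 27],
  [[0, 0, 0], [0, 0, -0.03], 27],
  [[0, 0, 0], [0, 0, -0.03], 27],
  [[0, 0, 0], [0, 0, 0], 100],
  [[0, 0, 0], [0, 0, 0], 100],
  [[0, 0, 0], [0, 0, 0], 100],
  [[0, 0, 0], [0, 0, 0], 100],
])

```text
time: 4.8
ee_pos: [0.4681, -0.0374, 0.1979]
tcp_rot: [180.0, -0.1, 178.2]
wrist_force: [0.5, -0.7, -0.3]
opening: 0.0795
grasp_force: 0.0
```

```bash
python3 - <<'E'
from h import *
np.set_printoptions(precision=4,suppress=True)
o=get_obs(); print(o['time'],o['q'],o['tcp_rot'],o['ee_pos'],o['wrist_force'])
for n in ("scene","wrist"):
    im,d=camera(n); P=cloud(n,d)
    hsv=cv2.cvtColor(im,cv2.COLOR_RGB2HSV); blue=(hsv[...,0]>100)&(hsv[...,0]<130)&(hsv[...,1]>150)
    ok=(d>0)&(abs(P[...,0]-.47)<.045)
    z,y=P[...,2],P[...,1]
    for l,m in (("roll",ok&blue&(abs(y+.01)<.05)&(z>.12)&(z<.17)),("handle",ok&~blue&(abs(y+.03)<.03)&(z>.145)&(z<.162)),("pad",ok&blue&(z<.08)&(z>.03)&(y>.09)&(y<.15)),("jawtop",ok&~blue&(z>.066)&(z<.086)&(y>.06)&(y<.15))):
        if m.sum()>5: print(n,l,m.sum(),np.median(P[m],0),np.percentile(P[m],3,0),np.percentile(P[m],97,0))
    if n=="wrist":
        m=(d>0)&(z>.17); print("fingers z min",np.percentile(z[m],[0,1,5])); 
        cv2.imwrite("pics/f.png",im[...,::-1])
f=np.load("scene.npz"); d=f["d"]; P=cloud("scene",d); 
E
```

```text
4.8 [-4.572  -6.0487 -1.7658 94.3832  0.0099 -2.7966] [179.9852  -0.0997 178.2246] [ 0.4681 -0.0374  0.1979] [ 0.475  -0.7338 -0.306 ]
scene roll 285 [ 0.4728 -0.0065  0.1423] [ 0.4502 -0.034   0.1226] [ 0.4915 -0.0025  0.1489]
scene handle 205 [ 0.47   -0.0361  0.1551] [ 0.4537 -0.0471  0.1459] [ 0.4845 -0.0317  0.1582]
scene pad 405 [0.4775 0.1273 0.0593] [0.4507 0.1208 0.0362] [0.4986 0.1291 0.0695]
scene jawtop 375 [0.4747 0.1067 0.0708] [0.4478 0.0959 0.0665] [0.499  0.1488 0.0727]
wrist roll 1119 [ 0.4661 -0.0093  0.1469] [ 0.4464 -0.015   0.1252] [ 0.4888 -0.0024  0.1489]
wrist handle 1197 [ 0.4653 -0.0397  0.1589] [ 0.4512 -0.0481  0.1477] [ 0.4824 -0.0314  0.1606]
wrist pad 723 [0.4702 0.1226 0.0695] [0.4475 0.1208 0.0572] [0.4951 0.1285 0.0716]
wrist jawtop 1480 [0.4721 0.1046 0.073 ] [0.4457 0.0951 0.0664] [0.4975 0.1492 0.0748]
fingers z min [0.2372 0.2447 0.2589]
```

View pics/f.png

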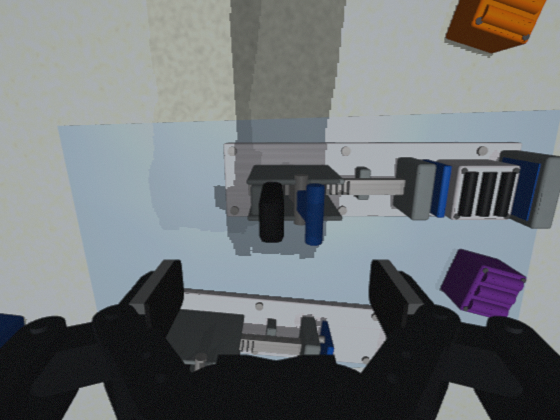

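Nothing has moved: the pad is still at y≈0.121–0.129 and the roll is at rest. The fingers in view look higher than the TCP suggests, so I measure their tips.

```bash
python3 - <<'E'
from h import *
np.set_printoptions(precision=4,suppress=True)
im,d=camera("wrist"); P=cloud("wrist",d)
for u,v in [(160,275),(175,268),(180,275),(170,290),(150,290),(155,300),(178,295),(138,302),(390,275),(375,268),(375,290),(400,290),(418,305)]: print(u,v,P[v,u],d[v,u])
e=get_obs()["ee_pos"]; print(e,[pix("wrist",e+np.array(k)) for k in ([0,0,0],[0,.04,0.013],[0,-.04,.013],[0,.04,.04],[0,-.04,.04],[-.011,-.04,.04])])
c=calibration("wrist"); print(-np.array(c["R"]).T@c["t"],np.array(c["R"])[2])
E
```

```text
160 275 [ 0.4561 -0.0817  0.2557] 0.12452157
175 268 [ 0.4577 -0.0787  0.2467] 0.13357127
180 275 [ 0.4642 -0.0791  0.2406] 0.14125624
170 290 [ 0.4643 -0.0796  0.2531] 0.12928876
150 290 [ 0.4555 -0.0808  0.2679] 0.11256017
155 300 [ 0.4586 -0.0789  0.2695] 0.11190454
178 295 [ 0.4714 -0.0795  0.2453] 0.13872337
138 302 [ 0.4557 -0.0822  0.275 ] 0.1058152
390 275 [0.4589 0.0087 0.2558] 0.12441806
375 268 [0.4618 0.0065 0.2439] 0.13668862
375 290 [0.4707 0.0061 0.2469] 0.1362
400 290 [0.4581 0.0079 0.2681] 0.112372875
418 305 [0.4594 0.0112 0.2756] 0.105454735
[ 0.4682 -0.0375  0.1984] [array([274., 244.]), array([348., 251.]), array([200., 255.]), array([362., 276.]), array([186., 280.]), array([183., 258.])]
[ 0.3974 -0.0343  0.3679] [ 0.2783 -0.0088 -0.9605]
```

Open, the fingertips stand about 40 mm above the TCP (z 0.238 against 0.198), which is why the finger cleared the roll. I go down to TCP z≈0.095 with the fingers open and measure again.

>>> servo_tool([
  [[0, 0, 0], [0, 0.006, 0], 100],
  [[0, 0, 0], [0, 0, 0.03], 100],
  [[0, 0, 0], [0, 0, 0.03], 100],
  [[0, 0, 0], [0, 0, 0.025], 100],
  [[0, 0, 0], [0, 0, 0.018], 100],
  [[0, 0, 0], [0, 0, 0], 100],
  [[0, 0, 0], [0, 0, 0], 100],
], force=30)

```text
time: 5.65
ee_pos: [0.4687, -0.0314, 0.0965]
tcp_rot: [180.0, -0.0, 178.2]
wrist_force: [-0.5, -0.3, 1.0]
opening: 0.0856
grasp_force: 0.0
```

```bash
python3 - <<'E'
from h import *
np.set_printoptions(precision=4,suppress=True)
o=get_obs(); print(o["ee_pos"],o["wrist_force"])
im,d=camera("wrist"); P=cloud("wrist",d)
for u,v in [(175,268),(180,275),(178,295),(375,268),(372,275),(375,290)]: print(u,v,P[v,u])
cv2.imwrite("pics/g.png",im[...,::-1])
E
```

```text
[ 0.4687 -0.0314  0.0965] [-0.5414 -0.2717  0.9807]
175 268 [ 0.4589 -0.0729  0.1446]
180 275 [ 0.4657 -0.0735  0.1381]
178 295 [ 0.4726 -0.0736  0.1434]
375 268 [0.4624 0.0125 0.1429]
372 275 [0.4674 0.0123 0.1399]
375 290 [0.4712 0.012  0.1461]
```

View pics/g.png

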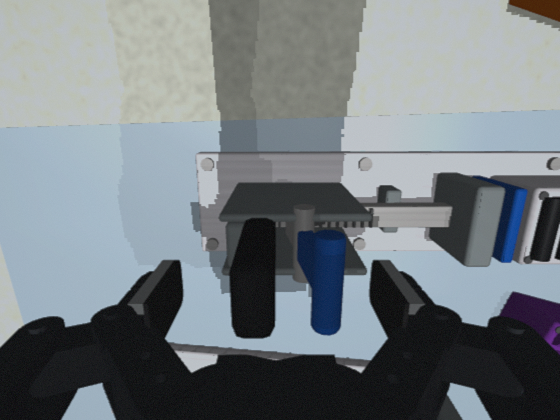

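The fingers now straddle handle (255,280) and roll (328,280), with tips at z≈0.138. I go 9 mm lower and squeeze.

>>> servo_tool([
  [[0, 0, 0], [0, 0, 0.009], 100],
  [[0, 0, 0], [0, 0, 0], 60],
  [[0, 0, 0], [0, 0, 0], 33],
  [[0, 0, 0], [0, 0, 0], 33],
  [[0, 0, 0], [0, 0, 0], 33],
  [[0, 0, 0], [0, 0, 0], 33],
  [[0, 0, 0], [0, 0, 0], 33],
  [[0, 0, 0], [0, 0, 0], 33],
], force=30)

```text
time: 6.5
ee_pos: [0.4696, -0.0324, 0.0895]
tcp_rot: [-179.9, 0.2, 178.2]
wrist_force: [-4.1, -7.1, 15.3]
opening: 0.0346
grasp_force: 29.0
```

The opening of 34.6 mm is a full squeeze. I release and check the jaw.

>>> servo_tool([
  [[0, 0, 0], [0, 0, 0], 80],
  [[0, 0, 0], [0, 0, 0], 80],
  [[0, 0, 0], [0, 0, 0], 80],
  [[0, 0, 0], [0, 0, 0], 80],
])

```text
time: 6.9
ee_pos: [0.4686, -0.0316, 0.0868]
tcp_rot: [180.0, -0.0, 178.2]
wrist_force: [-0.1, -0.3, -0.7]
opening: 0.0682
grasp_force: 0.0
```

```bash
cat > m.py <<'E'
from h import *
np.set_printoptions(precision=4,suppress=True)
o=get_obs(); print(o["time"],o["ee_pos"],o["opening"],o["wrist_force"])
im,d=camera("scene"); P=cloud("scene",d); x,y,z=P[...,0],P[...,1],P[...,2]
hsv=cv2.cvtColor(im,cv2.COLOR_RGB2HSV); blue=(hsv[...,0]>100)&(hsv[...,0]<130)&(hsv[...,1]>150)
ok=(d>0)&(abs(x-.473)<.03)
for l,m in (("roll",ok&blue&(abs(y+.01)<.05)&(z>.12)&(z<.17)),("pad",ok&blue&(z<.08)&(z>.03)&(y>.09)&(y<.17)),("jawtop",ok&~blue&(z>.066)&(z<.086)&(y>.06)&(y<.145)),("cass",ok&~blue&(z>.055)&(z<.068)&(y>.13)&(y<.22))):
    if m.sum()>5: print(l,m.sum(),np.median(P[m],0),np.percentile(y[m],[3,97]))
for r in mark_of("cassette_mid","scene"): print(r["score"],world("scene",r["xyz"]))
cv2.imwrite("pics/last.png",cv2.resize(im[140:350,220:400],None,fx=2.8,fy=2.8)[...,::-1])
E
python3 m.py
```

```text
6.9 [ 0.4686 -0.0316  0.0868] 0.06818746330967577 [-0.0647 -0.3091 -0.7299]
roll 145 [ 0.4817 -0.0076  0.1418] [-0.0382  0.0149]
pad 264 [0.4773 0.1352 0.0665] [0.1291 0.1494]
jawtop 349 [0.4739 0.1139 0.071 ] [0.1045 0.1213]
cass 1073 [0.4793 0.1735 0.0635] [0.1412 0.1981]
0.84 [0.3062 0.1769 0.0192]
0.67 [0.5983 0.2051 0.0208]
0.61 [0.4803 0.1678 0.0363]
```

The jaw advanced about 8 mm. More squeezes follow.

>>> servo_tool([
  [[0, 0, 0], [0, 0, 0], 33],
  [[0, 0, 0], [0, 0, 0], 33],
  [[0, 0, 0], [0, 0, 0], 33],
  [[0, 0, 0], [0, 0, 0], 33],
  [[0, 0, 0], [0, 0, 0], 33],
  [[0, 0, 0], [0, 0, 0], 33],
], force=30)

```text
time: 7.6
ee_pos: [0.4694, -0.0323, 0.0889]
tcp_rot: [-179.9, 0.2, 178.2]
wrist_force: [-2.8, -5.9, 14.4]
opening: 0.0352
grasp_force: 29.1
```

>>> servo_tool([
  [[0, 0, 0], [0, 0, 0], 80],
  [[0, 0, 0], [0, 0, 0], 80],
  [[0, 0, 0], [0, 0, 0], 80],
  [[0, 0, 0], [0, 0, 0], 80],
])

```text
time: 8.0
ee_pos: [0.4685, -0.0316, 0.0867]
tcp_rot: [-180.0, -0.0, 178.2]
wrist_force: [0.2, -0.5, 0.0]
opening: 0.068
grasp_force: 0.0
```

>>> servo_tool([
  [[0, 0, 0], [0, 0, 0], 33],
  [[0, 0, 0], [0, 0, 0], 33],
  [[0, 0, 0], [0, 0, 0], 33],
  [[0, 0, 0], [0, 0, 0], 33],
  [[0, 0, 0], [0, 0, 0], 33],
  [[0, 0, 0], [0, 0, 0], 33],
], force=30)

```text
time: 8.6
ee_pos: [0.4694, -0.0323, 0.0889]
tcp_rot: [-179.9, 0.2, 178.2]
wrist_force: [-4.3, -5.7, 13.5]
opening: 0.035
grasp_force: 29.1
```

>>> servo_tool([
  [[0, 0, 0], [0, 0, 0], 80],
  [[0, 0, 0], [0, 0, 0], 80],
  [[0, 0, 0], [0, 0, 0], 80],
  [[0, 0, 0], [0, 0, 0], 80],
])

```text
time: 9.0
ee_pos: [0.4686, -0.0315, 0.0867]
tcp_rot: [180.0, -0.0, 178.2]
wrist_force: [0.5, 0.6, 0.6]
opening: 0.0682
grasp_force: 0.0
```

```bash
python3 m.py
```

```text
9.0 [ 0.4686 -0.0315  0.0867] 0.0681908536069926 [0.4754 0.568  0.636 ]
roll 151 [ 0.4819 -0.0082  0.143 ] [-0.0432  0.0115]
pad 227 [0.4779 0.1457 0.0673] [0.1381 0.1488]
jawtop 360 [0.4748 0.1261 0.071 ] [0.1163 0.1332]
cass 1071 [0.4789 0.1742 0.0641] [0.132  0.2017]
0.96 [0.4779 0.177  0.0386]
0.84 [0.6037 0.2038 0.0234]
0.78 [0.3052 0.1739 0.0218]
```

>>> servo_tool([
  [[0, 0, 0], [0, 0, 0], 33],
  [[0, 0, 0], [0, 0, 0], 33],
  [[0, 0, 0], [0, 0, 0], 33],
  [[0, 0, 0], [0, 0, 0], 33],
  [[0, 0, 0], [0, 0, 0], 33],
  [[0, 0, 0], [0, 0, 0], 33],
])

```text
time: 9.7
ee_pos: [0.4695, -0.0321, 0.089]
tcp_rot: [-179.9, 0.2, 178.2]
wrist_force: [-3.1, -5.3, 13.0]
opening: 0.0352
grasp_force: 29.0
```

>>> servo_tool([
  [[0, 0, 0], [0, 0, 0], 80],
  [[0, 0, 0], [0, 0, 0], 80],
  [[0, 0, 0], [0, 0, 0], 80],
  [[0, 0, 0], [0, 0, 0], 80],
])

```text
time: 10.1
ee_pos: [0.4686, -0.0316, 0.0867]
tcp_rot: [-180.0, -0.0, 178.2]
wrist_force: [-0.4, 1.3, -1.1]
opening: 0.0685
grasp_force: 0.0
```

>>> servo_tool([
  [[0, 0, 0], [0, 0, 0], 33],
  [[0, 0, 0], [0, 0, 0], 33],
  [[0, 0, 0], [0, 0, 0], 33],
  [[0, 0, 0], [0, 0, 0], 33],
  [[0, 0, 0], [0, 0, 0], 33],
  [[0, 0, 0], [0, 0, 0], 33],
])

```text
time: 10.7
ee_pos: [0.4694, -0.0315, 0.0889]
tcp_rot: [180.0, 0.1, 178.2]
wrist_force: [-3.6, 0.5, 14.6]
opening: 0.0362
grasp_force: 30.3
```

>>> servo_tool([
  [[0, 0, 0], [0, 0, 0], 80],
  [[0, 0, 0], [0, 0, 0], 80],
  [[0, 0, 0], [0, 0, 0], 80],
  [[0, 0, 0], [0, 0, 0], 80],
])

```text
time: 11.1
ee_pos: [0.4686, -0.0317, 0.0867]
tcp_rot: [-180.0, -0.0, 178.2]
wrist_force: [-0.1, -0.2, 0.6]
opening: 0.068
grasp_force: 0.0
```

```bash
python3 m.py
```

```text
11.1 [ 0.4686 -0.0317  0.0867] 0.06797282580840676 [-0.1418 -0.2188  0.579 ]
roll 150 [ 0.4817 -0.008   0.1427] [-0.0388  0.0153]
pad 231 [0.4777 0.1462 0.067 ] [0.14   0.1582]
jawtop 355 [0.4747 0.1327 0.0711] [0.1235 0.1402]
cass 966 [0.4802 0.1777 0.0648] [0.1393 0.202 ]
0.95 [0.4772 0.1775 0.0358]
0.73 [0.3039 0.1758 0.0218]
0.63 [0.6037 0.2053 0.024 ]
```

>>> servo_tool([
  [[0, 0, 0], [0, 0, 0], 33],
  [[0, 0, 0], [0, 0, 0], 33],
  [[0, 0, 0], [0, 0, 0], 33],
  [[0, 0, 0], [0, 0, 0], 33],
  [[0, 0, 0], [0, 0, 0], 33],
  [[0, 0, 0], [0, 0, 0], 33],
])

```text
time: 11.8
ee_pos: [0.4694, -0.0325, 0.0889]
tcp_rot: [-179.9, 0.2, 178.2]
wrist_force: [-3.1, -8.1, 13.6]
opening: 0.0346
grasp_force: 29.5
```

>>> servo_tool([
  [[0, 0, 0], [0, 0, 0], 80],
  [[0, 0, 0], [0, 0, 0], 80],
  [[0, 0, 0], [0, 0, 0], 80],
  [[0, 0, 0], [0, 0, 0], 80],
])

```text
time: 12.2
ee_pos: [0.4686, -0.0315, 0.0867]
tcp_rot: [180.0, -0.0, 178.2]
wrist_force: [-0.5, 0.5, -0.7]
opening: 0.0683
grasp_force: 0.0
```

>>> servo_tool([
  [[0, 0, 0], [0, 0, 0], 33],
  [[0, 0, 0], [0, 0, 0], 33],
  [[0, 0, 0], [0, 0, 0], 33],
  [[0, 0, 0], [0, 0, 0], 33],
  [[0, 0, 0], [0, 0, 0], 33],
  [[0, 0, 0], [0, 0, 0], 33],
])

```text
time: 12.8
ee_pos: [0.4694, -0.0316, 0.0886]
tcp_rot: [-180.0, 0.1, 178.2]
wrist_force: [-2.8, -0.1, 12.6]
opening: 0.0361
grasp_force: 30.4
```

>>> servo_tool([
  [[0, 0, 0], [0, 0, 0], 100],
  [[0, 0, 0], [0, 0, 0], 100],
  [[0, 0, 0], [0, 0, 0], 100],
  [[0, 0, 0], [0, 0, 0], 100],
  [[0, 0, 0], [0, 0, 0], 100],
])

```text
time: 13.3
ee_pos: [0.4686, -0.0316, 0.0868]
tcp_rot: [-180.0, -0.0, 178.2]
wrist_force: [0.8, -0.0, 0.7]
opening: 0.085
grasp_force: 0.0
```

```bash
python3 m.py
```

```text
13.3 [ 0.4686 -0.0316  0.0868] 0.08496468513299663 [ 0.8094 -0.0006  0.6966]
roll 188 [ 0.4788 -0.0072  0.1425] [-0.0341  0.0221]
pad 228 [0.4772 0.1463 0.0673] [0.1399 0.1493]
jawtop 353 [0.4749 0.1326 0.071 ] [0.1232 0.1401]
cass 983 [0.4799 0.1776 0.0648] [0.1393 0.202 ]
0.69 [0.5998 0.2022 0.0223]
0.65 [0.3059 0.1768 0.0204]
0.64 [0.4789 0.1771 0.0342]
```

View pics/last.png

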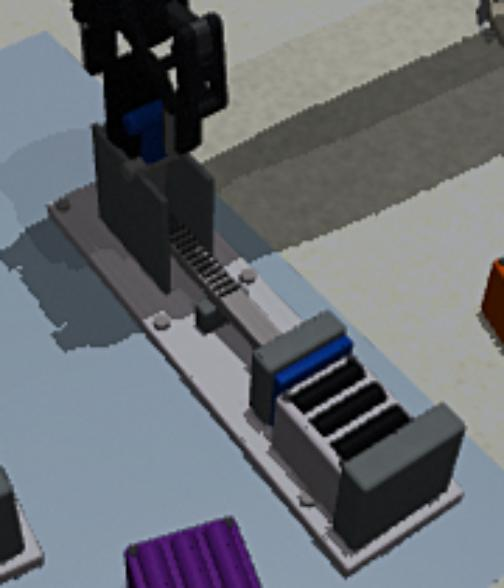

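The picture shows the pad (315,365) pressed into the jaw and the holder (350,410) home against the fixed jaw. The jaw did not move in the last two squeezes. I withdraw.

>>> servo_tool([
  [[0, 0, 0], [0, 0, -0.02], 100],
  [[0, 0, 0], [0, 0, -0.03], 100],
  [[0, 0, 0], [0, 0, -0.03], 100],
  [[0, 0, 0], [0, 0, -0.03], 100],
  [[0, 0, 0], [0, 0, -0.02], 100],
  [[0, 0, 0], [0, 0, 0], 100],
  [[0, 0, 0], [0, 0, 0], 100],
  [[0, 0, 0], [0, 0, 0], 100],
])

```text
time: 14.2
ee_pos: [0.4684, -0.0316, 0.2158]
tcp_rot: [180.0, -0.1, 178.2]
wrist_force: [0.6, 0.1, -0.6]
opening: 0.0853
grasp_force: 0.0
```

```bash
python3 m.py && python3 -c "
from workcell import *
print(job_done())"
```

```text
14.2 [ 0.4684 -0.0316  0.2158] 0.08526407161291781 [ 0.5661  0.0713 -0.5612]
roll 295 [ 0.4726 -0.0067  0.1422] [-0.0344 -0.0021]
pad 236 [0.4781 0.1465 0.0671] [0.1406 0.1589]
jawtop 353 [0.4745 0.1329 0.071 ] [0.1234 0.1403]
cass 968 [0.4796 0.1778 0.0646] [0.1395 0.202 ]
0.97 [0.307  0.1751 0.0225]
0.7 [0.6001 0.2018 0.0235]
0.56 [0.4781 0.1756 0.0329]
the job is handed in; nothing more can be done
None
```

The job is handed in at 14.2 s (no verdict was returned): by the camera measurements the holder is home against the fixed jaw with the pad pressed in, the trigger is let go and the arm is clear; the first closing missed the trigger but moved nothing, and the empty clamp was never approached.

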